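Fit the mixing paddle to the tint mixer and hold it down

ROBOT

A 6-joint arm with a two-finger parallel gripper is mounted at the origin on the work surface. World frame = base frame: x ahead of the robot, y to its left, z up, the work surface at z = 0. Lengths are in m, angles in rad, forces in N, time in s.
With the tool pointing down it reaches from about 0.275 to 0.775 m from the base axis. Payload 14.6 kg.
Tool frame: the origin (TCP) lies at the very end of the fingers, on their centre line; the grasp point (between the pads) lies robot.grip_point_offset behind it (robot.grip_point_offset is the distance from the TCP to the grasp point, in m); y points along the fingers, x is the direction in which the jaws open and shut, and the axes are right-handed (so a half turn about y gives the same grasp; the last joint's range is limited). The gripper opens to 85 mm and grips with 20 to 120 N. Pads are 22 mm wide; open, the fingers measure 114 mm over their backs; the gripper's body (76 mm by 85 mm) begins 54 mm behind the grasp point. The pads swing forward as they close: fully open they stand 13 mm farther back than shut.
Start: joints at [1.146, 0.263, -0.048, 1.259, 0, 1.415], TCP at [0.14, 0.506, 0.231] pointing down, gripper open.
Joint ranges: [-2.65, 2.65], [-0.89, 1.7], [-1.18, 1.37], [-2.13, 2.11], [-1.35, 1.29], [-3.14, 3.14]. Speed limits (rad/s): [1.89, 1.89, 2.57, 2.79, 3.14, 3.14].

INTERFACE

Orientations are given as a rotation vector (axis times angle).
In Python, from cell import sensors, viewer, ticket, robot gives the robot as it stands.
- The arm moves only by the shell command python3 -m jog 'ROWS' [FORCE]. ROWS is JSON, a list that holds one entry, the list of rows, each a list of 5 numbers: the shift along the tool's x, y, z each as a share of 0.3 m, from -1 to 1, then the turn about the tool's y as a share of pi/4 rad, from -1 to 1, then the opening, from 0 (shut) to 1 (fully open). In form: [[[dx, dy, dz, twist, claw], ...]]. A call has exactly 5 rows; each row is the pose to reach, as a shift and turn from the pose commanded when the call began, along the tool's axes at that moment; what a row does not reach only later rows make up. A row lasts 1/10 s, in which the tool goes at most 50 mm and 8.59 degrees, less where a joint would pass 70% of its speed; a pose out of reach is approached as far as the arm can. A call with a number of a shift or a turn outside -1 to 1 is refused whole. A call with a gripper value outside its range is refused whole. The fingers move at their own pace and stop on an object; FORCE is the grip in N (left out, the last holds). Time passes only in rows, so rows that repeat a pose let the fingers close, or fill a call up. It gives the time, the measured TCP pose, the force and the opening at its end, in the units of the state.
- sensors.state(): the state, without advancing time (a new reading comes with each control period).
- viewer.capture(name): name is "side" or "top" or "wrist"; returns (picture, depth): 400x640x3 uint8, red, green, blue; 400x640 float32, m along the optical axis (not along the pixel's ray), 0 where there is no reading.
- viewer.get_calibration(name): a dict with "fx", "fy", "cx", "cy" (pixels), "dist" ([k1, k2, p1, p2, k3] as OpenCV has them; the pictures are not rectified), "rvec" (rotation vector, rad) and "tvec" (3), from world to camera coordinates, as OpenCV has them. Camera axes: x right, y down, z forward; pixel columns grow to the right and rows downward; lengths in m; the calibration is good to about 2 mm. A picture is of the moment at which its call begins: read the wrist's pose just before it. get_calibration takes no time and is no camera call; for the wrist camera it gives the pose at the moment of the call.
- ticket.close_job(): hands the job in, once; it reports no verdict.
The state is a dict: "time": time; "joints": joint angles; "joint_velocities": joint speeds; "joint_torque": joint torques, N m; "tcp_pos": TCP position; "orientation": TCP orientation; "wrist_force": force on the tool from outside, world axes, zero at the start; "moment": the same for the moment, N m; "width": opening from 0.0 (shut) to 1.0 (fully open).
Only numpy, scipy, OpenCV 4.12 (cv2) and the standard library are available. Lean on these libraries where they do the work, as an engineer would, in place of code of your own. Each camera call takes 0.05 s, during which the arm holds its last target. There are 200 camera calls.

TASK

Someone left a tint brush lying across the tint mixer's socket: lay it flat in the brush tray, straight along the tray beside the brush already there and with its bristles pointing the same way, set down gently, not dropped. Then take the flat mixing paddle (not the wire whisk) from the attachment stand, turn it until the four wings of its stem mesh with the mixer's cross-shaped socket, and push it fully home, its flange flush on the mixer's deck. A spring ejector pushes it back out, so finish while still holding it pressed down, for a colleague to lock it, and leave all the other things where they stand.

Things in the scene. Friction and masses are not known exactly. Their poses are not given: they have to be found in the camera images.
- mixer: fixed tint mixer drive, a grey box 130 x 130 mm (black foot rim 142 x 142 mm, 12 mm high), flat deck 85 mm above the table; origin under its centre on the table, z up. In the middle of the deck is a round well 35 mm across (2 mm chamfer) with the socket inside.
- socket (a point): centre of the well's mouth, at deck level; turns with the drive spindle, which stops at any angle and turns stiffly (0.25 N m). Its x and y lie along the socket's two crossing slots, 8.5 mm wide, between four square steel teeth (8 x 8 mm) whose tops are 10 mm below the deck and which go 16 mm deeper; any of four quarter turns meshes.
- ejector (a joint): spring ejector pin, 8 mm across, in the socket's centre; m pushed down, 0 (free, top 14 mm below the deck) to 0.012. The stem pushes it: 4 N at first touch, 8 N at 0.010, where the paddle is home.
- paddle: loose white flat paddle, 60-130 g, stem down in a stand hole. Origin: centre of its flange's underside (46 mm wide, 8 thick; hub to 20 mm), z up. Blade 20 to 84 mm above, 42 wide along x, 9 thick along y: grip across y near the top. Stem: cross of four wings along x and y, 32 mm span, 6 thick, to 24 mm below origin, edges rounded. Home: origin at the socket; unmeshed it stops 14 mm higher.
- whisk: loose wire balloon whisk, 38 mm wide, same flange, plain round stem; stands in the stand's other hole. Leave it. Origin as the paddle's; wire top 86 mm above it.
- stand: fixed white attachment stand 180 x 80 x 45 mm, origin under its centre, two round holes 36 mm across through it at x = -55 and +55 mm in its frame. The attachments' flanges rest on its top, 45 mm above the table. It stands on one side of the mixer, the tray on the other; the sides swap.
- brush: loose tint brush lying flat across the mixer's deck over the socket, 210 mm long along its x, bristle end at +x. Origin at mid-length on its underside. Black handle 14 mm wide and 12 mm thick from x = -105 to +30 mm; head up to 38 mm wide from +29 mm on. Grip at its origin; about 45 g, balance point about 5 mm towards the bristles.
- bristles (a point): centre of the brush's bristle end: x = +105 mm in the brush's frame, 6 mm above its underside.
- tray: fixed shallow aluminium tray, outside 280 x 170 x 16 mm, walls and floor 5 mm thick, long side along its x; origin under its centre. Brushes lie in it along x with bristles towards its +x. The free half is at its +y.
- brush2: the same kind of brush, already lying in the tray about 42 mm to the -y side of its centre line, bristles to the tray's +x. Leave it. Origin as the brush's.
- jar: loose jar, 56 mm wide, 60 mm high, beyond the mixer; origin under its centre. Leave it.
- bottle: loose bottle, 44 mm wide, 130 mm high, beyond the mixer; origin under its centre. Leave it.
- bowl: loose black bowl, 80 mm wide, 32 mm high, beyond the mixer; origin under its centre. Leave it.
- tub: loose grey tub with white lid, 50 mm wide, 45 mm high, between robot and mixer; origin under its centre. Leave it.

How it is judged:
By the outcome, as a careful person would: the job done as asked, in the order asked, and still so for the second after the job is handed in, while the arm keeps its last pose, push and grip.
It also fails if it takes over 51 s, if anything falls off the work surface, if the arm or the gripper's body presses on something with over 40 N, if the wrist force passes 120 N, or if a joint passes its speed limit or range.

## Working session

There is one attempt and no reset: what is moved stays moved. The work goes in short steps, Python scripts to look and compute and a shell command to move; the robot and the scene stay as the last step left them, time stands still between calls to the robot, and variables do not carry over. Pictures are saved under pics/ and viewed, about 8 in all and at most 12, crops included, and the job is handed in when it is done.

```bash
ls; mkdir -p pics; python3 - <<'E'
from cell import sensors, viewer, ticket, robot
import cv2,numpy as np
print(robot.grip_point_offset); print(sensors.state())
for n in("top","side"):
    p,d=viewer.capture(n); c=viewer.get_calibration(n); print(n,c)
    cv2.imwrite(f"pics/{n}0.png",p[:,:,::-1]); np.savez(f"pics/{n}0.npz",p=p,d=d,**{k:np.array(v) for k,v in c.items()})
E
```

```text
pics
0.0187
{'time': 0.0, 'joints': array([ 1.14573005e+00,  2.63570145e-01, -4.89378928e-02,  1.25940882e+00,
       -1.48426878e-05,  1.41552150e+00]), 'joint_velocities': array([ 0.0018155 ,  0.00022282,  0.00012049, -0.00146868,  0.00094043,
       -0.00049969]), 'joint_torque': array([ 4.46926160e-04, -6.37618804e+01,  3.84561288e+01,  1.39107340e-02,
       -9.58101123e-05, -2.47203968e-05]), 'tcp_pos': array([0.13980947, 0.50575488, 0.23080027]), 'orientation': array([-1.32538758, -1.00745615,  1.0090859 ]), 'wrist_force': array([0.416058  , 0.02684391, 0.31694126]), 'moment': array([-0.01000609, -0.00957216,  0.01420021]), 'width': 1.0031951924137716}
top {'fx': 388.0603664781023, 'fy': 388.0603664781023, 'cx': 315.93832832026635, 'cy': 198.3837860896305, 'dist': array([-0.01358492,  0.        ,  0.        ,  0.        ,  0.        ]), 'rvec': array([ 2.18107417, -2.2017621 ,  0.04216034]), 'tvec': array([-0.01651594,  0.56402658,  1.04149263])}
side {'fx': 448.4058457961007, 'fy': 448.4058457961007, 'cx': 319.20470853788856, 'cy': 190.76963726017505, 'dist': array([0.04428111, 0.        , 0.        , 0.        , 0.        ]), 'rvec': array([ 2.43735276, -0.41993455,  0.12450293]), 'tvec': array([-0.5376586 ,  0.17337283,  1.18379973])}
```

View pics/top0.png

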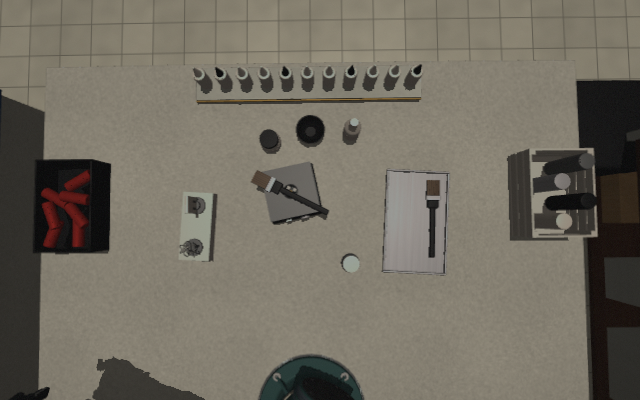

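View pics/side0.png

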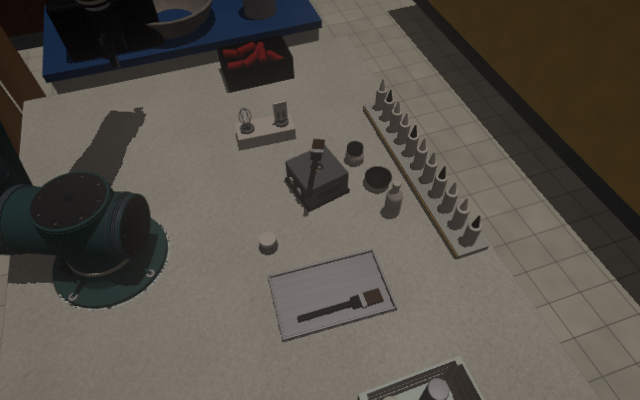

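The top view shows the stand at about (197,227), with the paddle in the far hole (196,205) and the whisk in the near one (192,247). The mixer is at (293,193) with the brush across it, bristles at (263,180). The tray is at (416,221), with brush2's bristles pointing up at (432,187). The side view agrees.

```bash
cat > h.py <<'E'
from cell import sensors, viewer, robot
import cv2, numpy as np
from scipy.spatial.transform import Rotation as R
def snap(n, name=None):
    c=viewer.get_calibration(n); p,d=viewer.capture(n)
    if name: cv2.imwrite(f"pics/{name}.png",p[:,:,::-1])
    return p,d,c
def rays(c,uv):
    K=np.array([[c['fx'],0,c['cx']],[0,c['fy'],c['cy']],[0,0,1.]])
    q=cv2.undistortPoints(np.asarray(uv,float).reshape(-1,1,2),K,np.asarray(c['dist'],float))[:,0]
    Rm=cv2.Rodrigues(np.asarray(c['rvec'],float))[0]
    return np.c_[q,np.ones(len(q))], Rm, -Rm.T@np.asarray(c['tvec'],float)
def plane(c,uv,z):
    q,Rm,C=rays(c,uv); w=q@Rm; return C+w*((z-C[2])/w[:,2])[:,None]
def cloud(c,d):
    v,u=np.mgrid[:d.shape[0],:d.shape[1]]
    q,Rm,C=rays(c,np.c_[u.ravel(),v.ravel()])
    w=C+(q*d.reshape(-1,1))@Rm; w[d.ravel()==0]=np.nan
    return w.reshape(*d.shape,3)
def rect(xy):
    (cx,cy),(w,h),a=cv2.minAreaRect(np.asarray(xy,np.float32)); 
    if w<h: w,h,a=h,w,a+90
    return np.round([cx,cy,w,h,a],4)
def blobs(m,mn=30):
    n,l,s,_=cv2.connectedComponentsWithStats(m.astype(np.uint8))
    return [l==i for i in range(1,n) if s[i,4]>=mn]
def project(c,P):
    K=np.array([[c['fx'],0,c['cx']],[0,c['fy'],c['cy']],[0,0,1.]])
    return cv2.projectPoints(np.asarray(P,float).reshape(-1,3),np.asarray(c['rvec']),np.asarray(c['tvec']),K,np.asarray(c['dist']))[0][:,0]
E
python3 - <<'E'
from h import *
f=np.load('pics/top0.npz'); p=f['p'];d=f['d'];c={k:f[k] for k in('fx','fy','cx','cy','dist','rvec','tvec')}
W=cloud(c,d); z=W[...,2]; x=W[...,0];y=W[...,1]
reg=(x>.2)&(x<.75)&(abs(y)<.45)
g=p.astype(int).sum(2)
for lo,hi in((.010,.022),(.037,.056),(.076,.105),(.056,.14)):
    m=reg&(z>lo)&(z<hi)
    for b in blobs(m,40): print(lo,hi,b.sum(),rect(W[b][:,:2]),np.round(np.median(W[b],0),4))
# dark in boxes
def dark(u0,v0,u1,v1,th,zz,name):
    m=np.zeros(g.shape,bool); m[v0:v1,u0:u1]=g[v0:v1,u0:u1]<th
    for b in blobs(m,40):
        v,u=np.nonzero(b); P=plane(c,np.c_[u,v],zz); print(name,b.sum(),rect(P[:,:2]),P.mean(0))
dark(395,175,441,265,150,.017,'brush2'); 
print(g[190:200,425:440]); print(g[150:225:6,250:330:5])
big=cv2.resize(p[150:270,165:455,::-1],None,fx=2.75,fy=2.75,interpolation=cv2.INTER_CUBIC); cv2.imwrite('pics/c1.png',cv2.convertScaleAbs(big,alpha=1.5))
E
```

```text
0.01 0.022 109 [ 7.34700e-01 -5.90000e-03  6.28000e-02  2.94000e-02  8.92322e+01] [ 0.734  -0.0016  0.015 ]
0.01 0.022 700 [ 4.99100e-01 -2.91600e-01  2.80800e-01  1.72300e-01  1.76711e+02] [ 0.4953 -0.298   0.0157]
0.01 0.022 630 [ 5.069000e-01 -3.335000e-01  2.096000e-01  3.590000e-02  1.762657e+02] [ 0.5441 -0.3342  0.0166]
0.01 0.022 44 [5.349000e-01 2.530000e-01 8.720000e-02 2.000000e-03 1.761377e+02] [0.5293 0.2538 0.0159]
0.037 0.056 1737 [4.922000e-01 2.966000e-01 1.803000e-01 8.290000e-02 1.764058e+02] [0.4873 0.2876 0.0445]
0.037 0.056 231 [ 3.90100e-01 -1.10200e-01  4.30000e-02  4.27000e-02  7.87376e+01] [ 0.3897 -0.1098  0.0449]
0.076 0.105 134 [ 7.3620e-01 -1.1700e-01  4.1600e-02  2.6300e-02  9.0345e+01] [ 0.7345 -0.1138  0.0886]
0.076 0.105 2708 [5.75700e-01 4.68000e-02 1.79800e-01 1.40900e-01 9.98005e+01] [0.5794 0.0473 0.0854]
0.076 0.105 60 [5.462000e-01 2.887000e-01 4.120000e-02 6.800000e-03 1.724517e+02] [0.5465 0.2885 0.0899]
0.056 0.14 233 [ 7.36000e-01 -1.16000e-01  4.29000e-02  2.76000e-02  8.87533e+01] [ 0.7356 -0.1142  0.09  ]
0.056 0.14 265 [7.20600e-01 1.03
[... 1264 characters left out ...]
 393 398 330 357 385 382 401]
 [375 381 371 380 391 361 293 292 298 299 302 304 309 392 403 379]
 [375 206 190 207 289 292 293 294 298 303 308 304 309 341 393 386]
 [380 197 202 211 380 224 296 296 297 301 299 307 305 117 383 386]
 [383 380 174 191 465 113 116 174 158 161 306 307 308 251 398 407]
 [377 388 375 285 240  94 191 109 121  96 303 305 309 306 393 393]
 [379 383 372 344 290 292 292 298 153 105 121 184 306 309 300 397]
 [386 382 379 392 288 289 291 291 296 301 295  94 109 104  95 392]
 [396 383 378 391 286 289 289 290 291 294 295 299 301 270 113 129]
 [382 381 383 376 286 289 284 287 284 198  38 347 146 317 192 168]
 [378 384 369 368 372  49  96 209 166 379 381 382 384 378 390 389]]
```

View pics/c1.png

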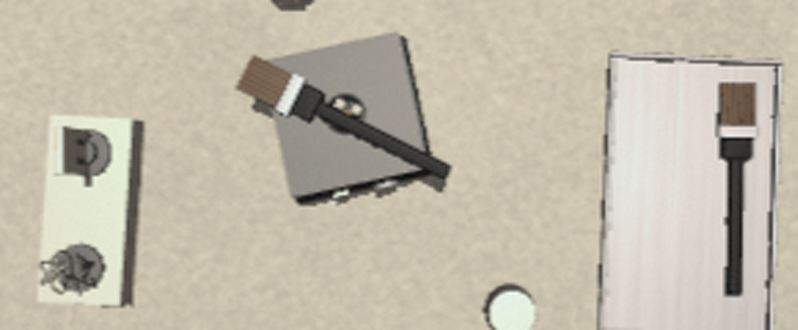

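The enlarged crop gives the same layout. The brush runs from its bristles at about (263,178) full-frame to its handle end at about (327,213), and it partly covers the socket well at (290,188). Next I compute the brush axis and the tool frame.

```bash
python3 - <<'E'
from h import *
f=np.load('pics/top0.npz'); p=f['p'];d=f['d'];c={k:f[k] for k in('fx','fy','cx','cy','dist','rvec','tvec')}
W=cloud(c,d); z=W[...,2]; x=W[...,0];y=W[...,1]
g=p.astype(int).sum(2)
m=(x>.45)&(x<.68)&(abs(y-.04)<.15)&(z>.091)&(z<.11)
for b in blobs(m,40):
    v,u=np.nonzero(b); P=plane(c,np.c_[u,v],.096); print('brush',rect(P[:,:2]),len(P))
    h=P[(P[:,1]<.03)]; ln=cv2.fitLine(h[:,:2].astype(np.float32),cv2.DIST_L2,0,.01,.01).ravel(); print('handle',ln,np.degrees(np.arctan2(ln[1],ln[0])))
m=(x>.45)&(x<.68)&(abs(y-.04)<.15)&(z>.08)&(z<.09)&(g>250)
for b in blobs(m,100): print('deck',rect(W[b][:,:2]),b.sum())
dk=np.vstack([W[b][:,:2] for b in blobs(m,100)]); print('deck all',rect(dk))
s=sensors.state(); M=R.from_rotvec(s['orientation']).as_matrix(); print(M.round(3))
print(viewer.get_calibration('wrist'))
E
```

```text
brush [5.71600e-01 4.26000e-02 2.09300e-01 3.60000e-02 6.28619e+01] 700
handle [ 0.4615864   0.8870953   0.5448763  -0.00985055] 62.510475
deck [5.891000e-01 4.180000e-02 1.207000e-01 1.126000e-01 1.017949e+02] 1041
deck [5.552000e-01 4.450000e-02 1.201000e-01 8.100000e-02 1.017522e+02] 841
deck all [5.799000e-01 4.460000e-02 1.298000e-01 1.294000e-01 1.017522e+02]
[[ 0.267 -0.    -0.964]
 [ 0.964 -0.001  0.267]
 [-0.001 -1.     0.   ]]
{'fx': 319.0795591316026, 'fy': 319.0795591316026, 'cx': 313.5784454402017, 'cy': 201.65730766929795, 'dist': array([-0.06475476,  0.        ,  0.        ,  0.        ,  0.        ]), 'rvec': array([-2.30015723, -1.75282503, -0.26115985]), 'tvec': array([-0.52287061, -0.04024153,  0.38024743])}
```

```bash
cat > go.py <<'E'
import sys
from h import *
def goto(x,y,z,yaw,s=None):
    s=s or sensors.state(); M=R.from_rotvec(s['orientation']).as_matrix()
    d=M.T@(np.array([x,y,z])-s['tcp_pos']); cur=np.degrees(np.arctan2(M[1,0],M[0,0]))
    dy=(yaw-cur+180)%360-180
    print('t %.2f'%s['time'],'tcp',s['tcp_pos'].round(4),'yaw %.2f'%cur,'tilt',M[:,1].round(4),'F',s['wrist_force'].round(1),'w %.3f'%s['width'])
    print('need shares xyz',(d/.3).round(4),'twist %.4f'%(-dy/45),'dist %.3f'%np.linalg.norm(d))
if __name__=='__main__': goto(*map(float,sys.argv[1:5]))
E
python3 -m jog '[[[-0.437,0,-0.713,-0.87,1],[-0.437,0,-0.713,-0.87,1],[-0.437,0,-0.713,-0.87,1],[-0.437,0,-0.713,-0.87,1],[-0.437,0,-0.713,-0.87,1]]]' 60
python3 go.py 0.572 0.043 0.25 152.6
```

```text
time: 0.6
tcp_pos: [0.2896, 0.3461, 0.2312]
orientation: [-1.001, -1.488, 1.488]
wrist_force: [1.2, 1.2, -0.6]
width: 0.999
t 0.60 tcp [0.2896 0.3461 0.2312] yaw 112.14 tilt [-2.e-04 -1.e-04 -1.e+00] F [ 1.2  1.2 -0.6] w 0.999
need shares xyz [-1.2907 -0.0627 -0.4912] twist -0.8992 dist 0.415
```

```bash
python3 -m jog '[[[-0.74,0,-0.28,-0.45,1],[-0.74,0,-0.28,-0.89,1],[-0.74,0,-0.28,-0.89,1],[-0.74,0,-0.28,-0.89,1],[-0.74,0,-0.28,-0.89,1]]]'
python3 go.py 0.572 0.043 0.25 152.6
```

```text
time: 1.1
tcp_pos: [0.435, 0.1886, 0.2312]
orientation: [-0.531, -1.916, 1.916]
wrist_force: [0.6, 1.2, 0.4]
width: 1.002
t 1.10 tcp [0.435  0.1886 0.2312] yaw 148.99 tilt [-2.e-04  0.e+00 -1.e+00] F [0.6 1.2 0.4] w 1.002
need shares xyz [-0.6414 -0.0627  0.1805] twist -0.0803 dist 0.201
```

```bash
python3 -m jog '[[[-0.57,0,0.16,-0.05,0.4],[-0.57,0,0.16,-0.05,0.4],[-0.57,0,0.16,-0.05,0.4],[-0.57,0,0.16,-0.05,0.4],[-0.57,0,0.16,-0.05,0.4]]]'
python3 go.py 0.572 0.043 0.18 152.6
python3 - <<'E'
from h import *
p,d,c=snap('wrist','w1')
np.savez('pics/w1.npz',p=p,d=d,**c)
print(sensors.state()['tcp_pos'],R.from_rotvec(sensors.state()['orientation']).as_matrix()[:,0])
print(project(c,[[.5716,.0426,.096],[.58,.0446,.085],[0.6201,.1357,.096]]))
E
```

```text
time: 1.6
tcp_pos: [0.5572, 0.0575, 0.2303]
orientation: [-0.504, -1.934, 1.935]
wrist_force: [-0.5, 0.0, -1.0]
width: 0.398
t 1.60 tcp [0.5572 0.0575 0.2303] yaw 150.74 tilt [-9.e-04 -3.e-04 -1.e+00] F [-0.5  0.  -1. ] w 0.398
need shares xyz [-0.0669  0.1675  0.0179] twist -0.0413 dist 0.054
[0.55585801 0.05900535 0.23049948] [-0.87293908  0.48782774  0.00120346]
[[292.99838248 185.7544937 ]
 [287.04999717 188.94983654]
 [298.16036945 287.96797019]]
```

View pics/w1.png

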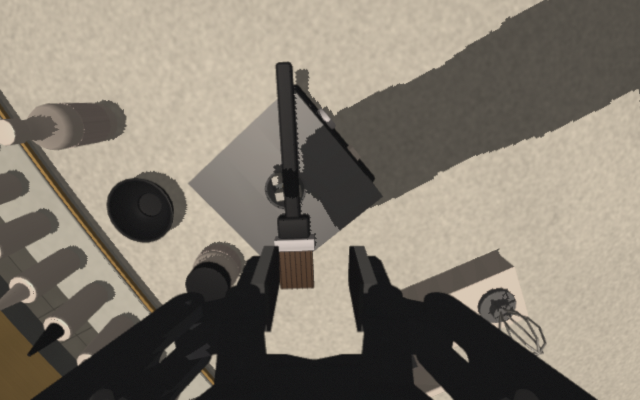

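The wrist view shows the brush running from the handle end (284,64) to the bristle end (297,288). The projected estimate for the bristle end is (298,288), so they agree. I'll refine the estimate and go down.

```bash
python3 - <<'E'
from h import *
f=np.load('pics/w1.npz'); c={k:f[k] for k in('fx','fy','cx','cy','dist','rvec','tvec')}
g=f['p'].astype(int).sum(2)
P=plane(c,[[284,63.5],[297,288]],.096); print(P,P.mean(0),np.degrees(np.arctan2(*(P[1]-P[0])[1::-1])))
E
python3 -m jog '[[[-0.048,0.1,0.025,-0.041,0.4],[-0.048,0.2,0.025,-0.041,0.4],[-0.048,0.3,0.025,-0.041,0.4],[-0.048,0.37,0.025,-0.041,0.4],[-0.048,0.37,0.025,-0.041,0.4]]]'
python3 go.py 0.572 0.0428 0.089 152.6
```

```text
[[ 0.5264486  -0.04966878  0.096     ]
 [ 0.62113048  0.1351691   0.096     ]] [0.57378954 0.04275016 0.096     ] 62.87653065359297
time: 2.15
tcp_pos: [0.5619, 0.0477, 0.1182]
orientation: [-0.468, -1.955, 1.956]
wrist_force: [-0.1, -0.1, 0.4]
width: 0.399
t 2.15 tcp [0.5619 0.0477 0.1182] yaw 152.84 tilt [-4.5e-03  4.0e-04 -1.0e+00] F [-0.1 -0.1  0.4] w 0.399
need shares xyz [-0.0377  0.0971 -0.0009] twist 0.0053 dist 0.031
```

```bash
python3 -m jog '[[[-0.04,0,0,0,0.4],[-0.04,0,0,0,0.4],[-0.04,0.05,0,0,0.4],[-0.04,0.094,0,0,0.4],[-0.04,0.094,0,0,0.4]]]'
python3 go.py 0.5727 0.0428 0.089 152.6
```

```text
time: 2.65
tcp_pos: [0.5748, 0.0412, 0.0919]
orientation: [-0.473, -1.956, 1.956]
wrist_force: [-0.5, 0.8, 1.9]
width: 0.403
t 2.65 tcp [0.5748 0.0412 0.0919] yaw 152.78 tilt [-7.e-04  1.e-04 -1.e+00] F [-0.5  0.8  1.9] w 0.403
need shares xyz [ 0.0087  0.0096 -0.0015] twist 0.0039 dist 0.004
```

Now close the gripper at about z 0.089.

```bash
python3 -m jog '[[[0.005,0.009,-0.002,0,0.4],[0.005,0.009,-0.002,0,0.2],[0.005,0.009,-0.002,0,0],[0.005,0.009,-0.002,0,0],[0.005,0.009,-0.002,0,0]]]' 40
python3 go.py 0.5727 0.0428 0.15 152.6
python3 -m jog '[[[0,-0.02,0,0,0],[0,-0.06,0,0,0],[0,-0.12,0,0,0],[0,-0.2,0,0,0],[0,-0.25,0,0,0]]]'
python3 go.py 0.5727 0.0428 0.15 152.6
```

```text
time: 3.15
tcp_pos: [0.5743, 0.0425, 0.0903]
orientation: [-0.475, -1.957, 1.957]
wrist_force: [-2.3, 0.4, 6.4]
width: 0.144
t 3.15 tcp [0.5743 0.0425 0.0903] yaw 152.78 tilt [ 0.0013  0.     -1.    ] F [-2.3  0.4  6.4] w 0.144
need shares xyz [ 0.0049 -0.1989  0.0012] twist 0.0040 dist 0.060
time: 3.65
tcp_pos: [0.5743, 0.0424, 0.167]
orientation: [-0.476, -1.958, 1.957]
wrist_force: [0.3, 0.0, -0.7]
width: 0.146
t 3.65 tcp [0.5743 0.0424 0.167 ] yaw 152.77 tilt [ 2.e-03 -2.e-04 -1.e+00] F [ 0.3  0.  -0.7] w 0.146
need shares xyz [0.0056 0.0567 0.0012] twist 0.0039 dist 0.017
```

```bash
python3 - <<'E'
from h import *
p,d,c=snap('wrist','w2'); np.savez('pics/w2.npz',p=p,d=d,**c)
print(project(c,[[.58,.0446,.085]]))
E
python3 go.py 0.5013 -0.2516 0.16 86.7
```

```text
[[310.31448306 216.35287576]]
t 3.70 tcp [0.5751 0.0423 0.1689] yaw 152.78 tilt [ 4.5e-03 -4.0e-04 -1.0e+00] F [-1.1  0.2  2.5] w 0.143
need shares xyz [-0.2294  0.0288  0.9838] twist 1.4684 dist 0.303
```

View pics/w2.png

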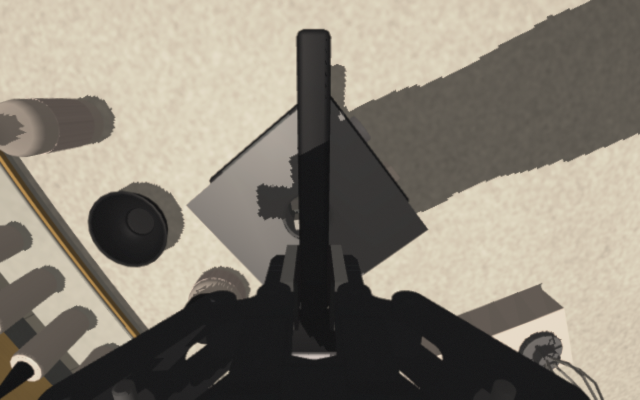

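The brush is held, with the handle along column 314 and its end at row 30. Now move to the tray.

```bash
python3 - <<'E'
from h import *
f=np.load('pics/w2.npz'); c={k:f[k] for k in('fx','fy','cx','cy','dist','rvec','tvec')}
W=cloud(c,f['d']); print(W[40:240:25,314].round(4))
E
python3 -m jog '[[[-0.03,0,0.12,0.15,0],[-0.07,0,0.27,0.34,0],[-0.1,0,0.42,0.53,0],[-0.13,0,0.54,0.7,0],[-0.14,0,0.6,0.8,0]]]'
python3 go.py 0.5013 -0.2516 0.16 86.7
```

```text
[[ 0.5294 -0.0477  0.1746]
 [ 0.5337 -0.0394  0.1752]
 [ 0.538  -0.0309  0.1749]
 [ 0.5426 -0.0221  0.1742]
 [ 0.5472 -0.013   0.1746]
 [ 0.5521 -0.0034  0.1742]
 [ 0.5571  0.0063  0.1751]
 [ 0.5626  0.017   0.1738]]
time: 4.2
tcp_pos: [0.5281, -0.1395, 0.1648]
orientation: [-0.956, -1.539, 1.54]
wrist_force: [0.6, 0.2, -0.1]
width: 0.147
t 4.20 tcp [ 0.5281 -0.1395  0.1648] yaw 116.35 tilt [ 2.e-04 -6.e-04 -1.e+00] F [ 0.6  0.2 -0.1] w 0.147
need shares xyz [-0.295  0.016  0.246] twist 0.6589 dist 0.115
```

```bash
python3 -m jog '[[[-0.1,0,0.08,0.17,0],[-0.2,0,0.15,0.34,0],[-0.27,0,0.21,0.5,0],[-0.27,0,0.21,0.61,0],[-0.27,0,0.21,0.61,0]]]'
python3 go.py 0.5 -0.2516 0.0115 86.7
```

```text
time: 4.7
tcp_pos: [0.5088, -0.2383, 0.1646]
orientation: [-1.216, -1.199, 1.198]
wrist_force: [0.7, 0.3, -0.9]
width: 0.144
t 4.70 tcp [ 0.5088 -0.2383  0.1646] yaw 89.17 tilt [ 0.e+00  1.e-04 -1.e+00] F [ 0.7  0.3 -0.9] w 0.144
need shares xyz [-0.0449  0.5102  0.0288] twist 0.0548 dist 0.154
```

```bash
python3 -m jog '[[[-0.035,0.06,0.024,0.04,0],[-0.035,0.16,0.024,0.04,0],[-0.035,0.28,0.024,0.04,0],[-0.035,0.36,0.024,0.04,0],[-0.035,0.38,0.024,0.04,0]]]'
python3 go.py 0.5 -0.2516 0.0115 86.7
python3 - <<'E'
from h import *
p,d,c=snap('wrist','w3'); np.savez('pics/w3.npz',p=p,d=d,**c)
E
```

```text
time: 5.2
tcp_pos: [0.5007, -0.2466, 0.0484]
orientation: [-1.224, -1.179, 1.18]
wrist_force: [0.1, 0.2, 0.4]
width: 0.144
t 5.20 tcp [ 0.5007 -0.2466  0.0484] yaw 87.72 tilt [-0.0029  0.0021 -1.    ] F [0.1 0.2 0.4] w 0.144
need shares xyz [-0.017   0.1231  0.0015] twist 0.0226 dist 0.037
```

View pics/w3.png

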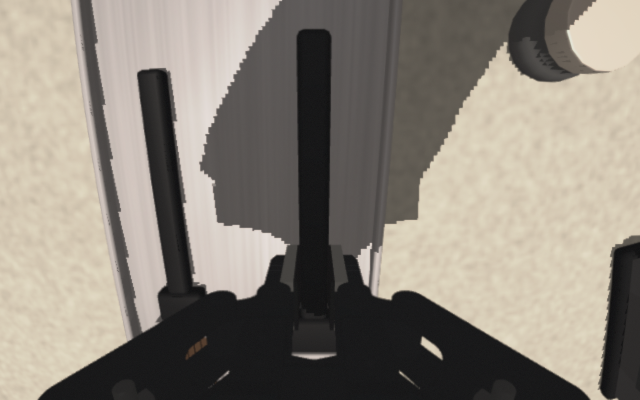

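```bash
python3 - <<'E'
from h import *
f=np.load('pics/w3.npz'); c={k:f[k] for k in('fx','fy','cx','cy','dist','rvec','tvec')}
a=lambda P:np.degrees(np.arctan2(P[1,1]-P[0,1],P[1,0]-P[0,0])).round(2)
for n,uv,z in(('b2',[[153,72],[178,289]],.017),('held',[[314,31],[314,280]],.055),('left rim outer',[[75,0],[134,340]],.016),('right rim outer',[[400,0],[381,240]],.016)):
    P=plane(c,uv,z); print(n,P.round(4).tolist(),a(P))
E
```

```text
b2 [[0.406, -0.3287, 0.017], [0.535, -0.3361, 0.017]] -3.25
held [[0.3987, -0.2442, 0.055], [0.5086, -0.2484, 0.055]] -2.2
left rim outer [[0.3673, -0.366, 0.016], [0.5756, -0.3755, 0.016]] -2.63
right rim outer [[0.3774, -0.2004, 0.016], [0.5062, -0.2079, 0.016]] -3.32
```

```bash
python3 -m jog '[[[-0.012,0.03,0.004,0.02,0],[-0.012,0.06,0.004,0.02,0],[-0.012,0.085,0.004,0.02,0],[-0.012,0.105,0.004,0.02,0],[-0.012,0.112,0.004,0.02,0]]]'
python3 go.py 0.4985 -0.2505 0.0105 86.8
python3 -m jog '[[[0,0.002,0,0,0],[0,0.004,0,0,0],[0,0.006,0,0,0],[0,0.008,0,0,0],[0,0.01,0,0,0]]]'
python3 go.py 0.4985 -0.2505 0.0105 86.8
```

```text
time: 5.75
tcp_pos: [0.5003, -0.2514, 0.0163]
orientation: [-1.236, -1.166, 1.166]
wrist_force: [-0.1, -0.4, -0.9]
width: 0.145
t 5.75 tcp [ 0.5003 -0.2514  0.0163] yaw 86.64 tilt [-4.e-04  3.e-04 -1.e+00] F [-0.1 -0.4 -0.9] w 0.145
need shares xyz [0.0026 0.0193 0.0061] twist -0.0037 dist 0.006
time: 6.25
tcp_pos: [0.5005, -0.2516, 0.0139]
orientation: [-1.237, -1.166, 1.166]
wrist_force: [-0.8, -0.4, -0.2]
width: 0.149
t 6.25 tcp [ 0.5005 -0.2516  0.0139] yaw 86.63 tilt [ 2.e-04 -2.e-04 -1.e+00] F [-0.8 -0.4 -0.2] w 0.149
need shares xyz [0.0032 0.0115 0.0068] twist -0.0038 dist 0.004
```

```bash
python3 -m jog '[[[0,0.003,0,0,0],[0,0.006,0,0,0],[0,0.009,0,0,0],[0,0.011,0,0,0],[0,0.011,0,0,0]]]'
python3 -m jog '[[[0,0.001,0,0,0],[0,0.002,0,0,0],[0,0.003,0,0,0],[0,0.003,0,0,0],[0,0.003,0,0,0]]]'
```

```text
time: 6.75
tcp_pos: [0.5004, -0.2515, 0.0105]
orientation: [-1.236, -1.166, 1.166]
wrist_force: [0.1, -0.1, -0.1]
width: 0.144
time: 7.25
tcp_pos: [0.5005, -0.2516, 0.0103]
orientation: [-1.237, -1.166, 1.166]
wrist_force: [-4.3, 1.4, 12.5]
width: 0.148
```

Contact at 12 N. Release and lift.

```bash
python3 -m jog '[[[0,-0.002,0,0,0.2],[0,-0.002,0,0,0.3],[0,-0.002,0,0,0.45],[0,-0.002,0,0,0.45],[0,-0.002,0,0,0.45]]]'
python3 -m jog '[[[0,-0.05,0,0,0.45],[0,-0.15,0,0,0.45],[0,-0.3,0,0,0.45],[0,-0.45,0,0,0.45],[0,-0.6,0,0,0.45]]]'
python3 - <<'E'
from h import *
p,d,c=snap('wrist','w4'); np.savez('pics/w4.npz',p=p,d=d,**c)
E
python3 go.py 0.545 0.2887 0.22 90
```

```text
time: 7.75
tcp_pos: [0.5004, -0.2515, 0.0101]
orientation: [-1.236, -1.166, 1.166]
wrist_force: [0.0, -1.2, 0.3]
width: 0.45
time: 8.25
tcp_pos: [0.5001, -0.2513, 0.1921]
orientation: [-1.236, -1.166, 1.166]
wrist_force: [1.1, -0.7, 0.3]
width: 0.448
t 8.30 tcp [ 0.502  -0.2526  0.199 ] yaw 86.63 tilt [ 0.0068 -0.0048 -1.    ] F [-1.7  0.3  7.5] w 0.449
need shares xyz [ 1.8092 -0.0775 -0.0377] twist -0.0749 dist 0.543
```

View pics/w4.png

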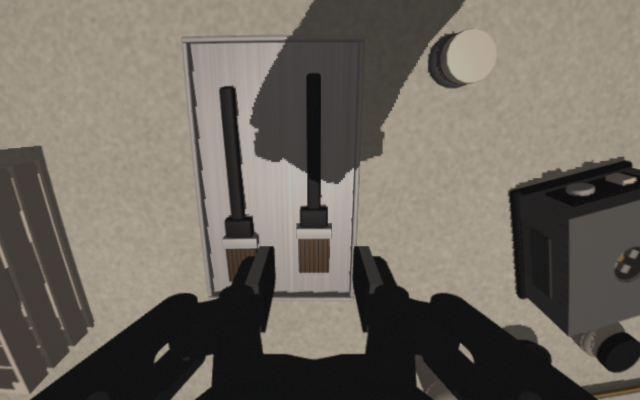

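The brush lies flat in the tray with its handle end at (314,75) and bristles at (314,255). It is parallel to brush2 and points the same way. Next I look at the socket on the way to the stand.

```bash
python3 -m jog '[[[0.16,-0.04,-0.04,0,0.45],[0.33,-0.08,-0.08,0,0.45],[0.5,-0.12,-0.12,0,0.45],[0.66,-0.16,-0.16,0,0.45],[0.8,-0.16,-0.18,0,0.45]]]'
python3 go.py 0.57 0.0446 0.25 86.6
```

```text
time: 8.8
tcp_pos: [0.569, -0.0149, 0.2393]
orientation: [-1.238, -1.167, 1.165]
wrist_force: [0.6, -0.6, 0.0]
width: 0.447
t 8.80 tcp [ 0.569  -0.0149  0.2393] yaw 86.61 tilt [ 2.e-03 -4.e-04 -1.e+00] F [ 0.6 -0.6  0. ] w 0.447
need shares xyz [ 0.1981 -0.0356  0.0084] twist 0.0001 dist 0.060
```

```bash
python3 -m jog '[[[0.1,0,0,0,0.6],[0.15,0,0,0,0.6],[0.15,0,0,0,0.6],[0.15,0,0,0,0.6],[0.15,0,0,0,0.6]]]'
python3 - <<'E'
from h import *
p,d,c=snap('wrist','w5'); np.savez('pics/w5.npz',p=p,d=d,**c); q=project(c,[[.58,.0446,.085],[.58,.0446,.075]]); print(q)
u,v=q[1].astype(int); cr=p[max(0,v-40):v+40,u-50:u+50,::-1]; print(u,v,d[v-30:v+30:10,u-30:u+30:10].round(3))
cv2.imwrite('pics/c5.png',cv2.convertScaleAbs(cv2.resize(cr,None,fx=7,fy=7,interpolation=cv2.INTER_CUBIC),alpha=1.8))
E
```

```text
time: 9.3
tcp_pos: [0.5708, 0.0271, 0.2381]
orientation: [-1.237, -1.164, 1.165]
wrist_force: [-0.5, 0.3, -0.3]
width: 0.597
[[334.22815963 192.94165159]
 [333.61738879 190.25230841]]
333 190 [[0.297 0.297 0.297 0.298 0.298 0.297]
 [0.3   0.3   0.299 0.301 0.3   0.3  ]
 [0.303 0.303 0.305 0.333 0.324 0.303]
 [0.305 0.305 0.332 0.321 0.317 0.305]
 [0.309 0.309 0.318 0.334 0.32  0.309]
 [0.313 0.31  0.312 0.32  0.312 0.312]]
```

View pics/c5.png

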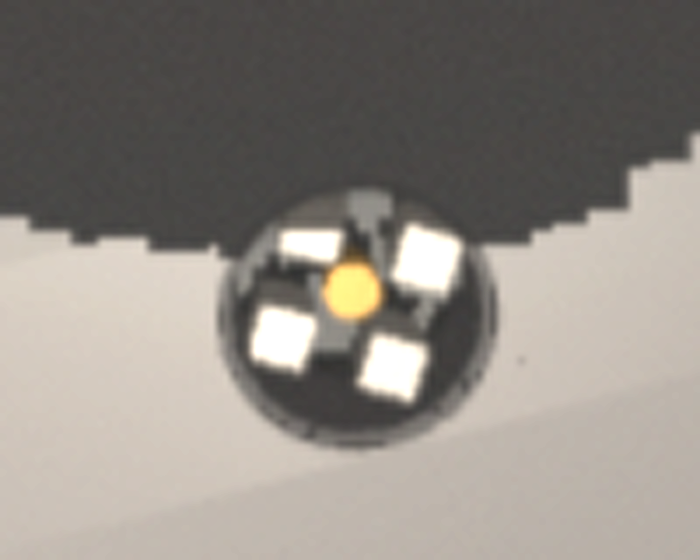

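The socket shows its teeth in the crop at (427,260), (393,367), (283,338) and a half-shaded one at (310,245). The ejector pin is at (353,291).

```bash
python3 - <<'E'
from h import *
f=np.load('pics/w5.npz'); c={k:f[k] for k in('fx','fy','cx','cy','dist','rvec','tvec')}
p=f['p'].astype(int); 
m=np.zeros(p.shape[:2],bool); sub=p[170:215,310:360]
m[170:215,310:360]=(sub.min(2)>150)
T=[]
for b in blobs(m,15):
    v,u=np.nonzero(b)
    if b.sum()>200: continue
    P=plane(c,np.c_[u,v],.075)[:,:2]; r=rect(P); print(b.sum(),u.mean(),v.mean(),P.mean(0).round(4),r)
up=lambda x,y:(283+(x+.5)/7-.5,150+(y+.5)/7-.5)
TR,BR,BL=plane(c,[up(427,260),up(393,367),up(283,338)],.075)
print(TR,BR,BL)
print('ctr',(TR+BL)/2,'edges',np.linalg.norm(TR-BR),np.linalg.norm(BR-BL),np.degrees(np.arctan2(*(TR-BR)[1::-1]))%90,np.degrees(np.arctan2(*(BR-BL)[1::-1]))%90)
print('pin',plane(c,[up(353,291)],.071))
# well rim ellipse at deck
th=np.linspace(0,6.28,9); print((project(c,np.c_[.58+.0195*np.cos(th),.0446+.0195*np.sin(th),0*th+.085])).round(1).tolist())
print('rim centre approx', plane(c,[up(358,318)],.085))
E
python3 go.py 0.545 0.2887 0.25 90
```

```text
[0.57694984 0.05460667 0.075     ] [0.59251853 0.04921966 0.075     ] [0.58725228 0.03365923 0.075     ]
ctr [0.58210106 0.04413295 0.075     ] edges 0.016474348166944604 0.016427434763188982 70.91358041705425 71.30218088978123
pin [[0.5819789  0.04413145 0.071     ]]
[[335.0, 212.0], [348.9, 205.7], [354.4, 191.8], [348.1, 178.2], [333.4, 173.1], [319.2, 179.8], [314.0, 194.0], [320.7, 207.3], [335.0, 212.0]]
rim centre approx [[0.58203314 0.04402066 0.085     ]]
t 9.35 tcp [0.5708 0.0271 0.2381] yaw 86.54 tilt [-1.e-04 -2.e-04 -1.e+00] F [-0.7 -0.1 -0.3] w 0.599
need shares xyz [ 0.8653 -0.0397  0.1385] twist -0.0769 dist 0.263
```

```bash
python3 -m jog '[[[0.16,-0.02,0.03,-0.07,0.6],[0.33,-0.04,0.06,-0.07,0.6],[0.5,-0.06,0.09,-0.07,0.6],[0.66,-0.08,0.11,-0.07,0.6],[0.8,-0.1,0.13,-0.07,0.6]]]'
python3 -m jog '[[[0,0,0,0,0.6],[0,0,0,0,0.6],[0,0,0,0,0.6],[0,0,0,0,0.6],[0,0,0,0,0.6]]]'
python3 go.py 0.545 0.2887 0.25 90
python3 - <<'E'
from h import *
p,d,c=snap('wrist','w6'); np.savez('pics/w6.npz',p=p,d=d,**c); print(project(c,[[.5473,.2887,.129],[.5473,.2887,.045]]))
E
```

```text
time: 9.85
tcp_pos: [0.5458, 0.2713, 0.2685]
orientation: [-1.212, -1.206, 1.205]
wrist_force: [1.1, 0.8, -0.5]
width: 0.6
time: 10.35
tcp_pos: [0.5463, 0.269, 0.2682]
orientation: [-1.212, -1.205, 1.205]
wrist_force: [-1.2, 0.1, 0.4]
width: 0.599
t 10.35 tcp [0.5463 0.269  0.2682] yaw 89.68 tilt [-1.e-04 -1.e-04 -1.e+00] F [-1.2  0.1  0.4] w 0.599
need shares xyz [0.0655 0.0606 0.0046] twist -0.0072 dist 0.027
[[337.09886175 189.4616087 ]
 [332.09889755 170.98744218]]
```

View pics/w6.png

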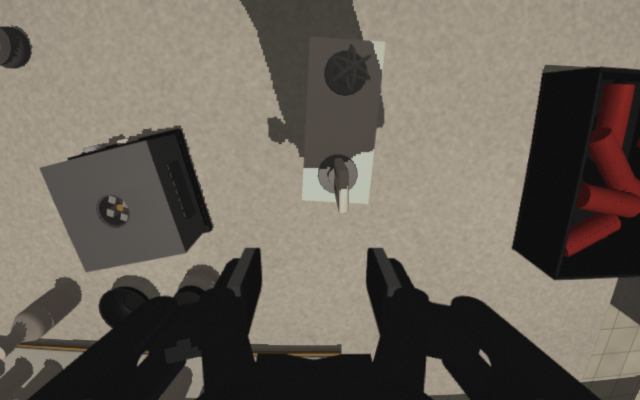

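The paddle stands in the hole with its flange at about (337,175). Its blade shows edge-on from (338,157) to (344,213). I use depth to fit the blade top and the flange.

```bash
python3 - <<'E'
from h import *
f=np.load('pics/w6.npz'); c={k:f[k] for k in('fx','fy','cx','cy','dist','rvec','tvec')}
W=cloud(c,f['d']); S=W[130:235,300:380]
z=S[...,2]
for lo,hi in((.12,.14),(.126,.133),(.070,.12),(.048,.06),(.061,.07),(.04,.048)):
    Q=S[(z>lo)&(z<hi)]
    if len(Q)>5: print(lo,hi,len(Q),rect(Q[:,:2]),Q.mean(0).round(4),np.nanmax(z))
m=np.zeros(f['d'].shape,bool); m[130:235,300:380]=z>.122
v,u=np.nonzero(m); print(u.min(),u.max(),v.min(),v.max()); print(rect(plane(c,np.c_[u,v],.129)[:,:2]))
E
```

```text
0.12 0.14 471 [0.5493 0.2943 0.0419 0.0091 0.9253] [0.5477 0.2939 0.129 ] 0.1314063486994106
0.126 0.133 422 [0.5494 0.2943 0.0418 0.0091 0.9253] [0.548  0.2943 0.1296] 0.1314063486994106
0.07 0.12 189 [5.47500e-01 2.90200e-01 4.05000e-02 7.60000e-03 1.69037e+02] [0.5407 0.2913 0.0969] 0.1314063486994106
0.048 0.06 688 [5.383000e-01 3.002000e-01 7.020000e-02 5.440000e-02 1.725453e+02] [0.5457 0.2925 0.0536] 0.1314063486994106
0.061 0.07 119 [5.47200e-01 2.88300e-01 3.97000e-02 1.07000e-02 1.69873e+02] [0.5485 0.2876 0.0657] 0.1314063486994106
0.04 0.048 3611 [5.413000e-01 2.950000e-01 8.690000e-02 8.060000e-02 1.767728e+02] [0.5361 0.2952 0.0458] 0.1314063486994106
338 348 168 213
[0.5487 0.2942 0.0428 0.0092 1.0103]
```

```bash
python3 -m jog '[[[0.084,0,-0.008,-0.028,0.6],[0.084,0.08,-0.008,-0.028,0.6],[0.084,0.2,-0.008,-0.028,0.6],[0.084,0.33,-0.008,-0.028,0.6],[0.084,0.4,-0.008,-0.028,0.6]]]'
python3 -m jog '[[[0,0,0,0,0.6],[0,0,0,0,0.6],[0,0,0,0,0.6],[0,0,0,0,0.6],[0,0,0,0,0.6]]]'
python3 go.py 0.5489 0.2943 0.096 90.95
```

```text
time: 10.9
tcp_pos: [0.5474, 0.2945, 0.1454]
orientation: [-1.2, -1.22, 1.224]
wrist_force: [1.0, 0.3, 0.7]
width: 0.6
time: 11.4
tcp_pos: [0.5489, 0.2955, 0.1491]
orientation: [-1.201, -1.224, 1.221]
wrist_force: [0.8, -0.4, -1.6]
width: 0.598
t 11.40 tcp [0.5489 0.2955 0.1491] yaw 91.03 tilt [ 1.3e-03  5.0e-04 -1.0e+00] F [ 0.8 -0.4 -1.6] w 0.598
need shares xyz [-0.0042  0.1769  0.0003] twist 0.0019 dist 0.053
```

```bash
python3 -m jog '[[[-0.004,0.06,0,0,0.6],[-0.004,0.12,0,0,0.6],[-0.004,0.175,0,0,0.6],[-0.004,0.175,0,0,0.4],[-0.004,0.175,0,0,0.25]]]'
python3 -m jog '[[[0,0,0,0,0.15],[0,0,0,0,0],[0,0,0,0,0],[0,0,0,0,0],[0,0,0,0,0]]]' 70
python3 go.py 0.5489 0.2943 0.2 90.95
```

```text
time: 11.9
tcp_pos: [0.5486, 0.2943, 0.0963]
orientation: [-1.201, -1.223, 1.222]
wrist_force: [1.2, 0.3, 0.3]
width: 0.265
time: 12.4
tcp_pos: [0.5489, 0.2945, 0.0965]
orientation: [-1.201, -1.224, 1.221]
wrist_force: [-0.7, 0.9, 7.1]
width: 0.088
t 12.40 tcp [0.5489 0.2945 0.0965] yaw 91.04 tilt [ 1.3e-03  6.0e-04 -1.0e+00] F [-0.7  0.9  7.1] w 0.088
need shares xyz [-3.000e-04 -3.449e-01 -4.000e-04] twist 0.0020 dist 0.103
```

```bash
python3 -m jog '[[[0,-0.02,0,0,0],[0,-0.07,0,0,0],[0,-0.15,0,0,0],[0,-0.26,0,0,0],[0,-0.35,0,0,0]]]'
python3 -m jog '[[[0,-0.06,0,0,0],[0,-0.06,0,0,0],[0,-0.06,0,0,0],[0,-0.06,0,0,0],[0,-0.06,0,0,0]]]'
python3 go.py 0.582 0.0441 0.19 71.1
```

```text
time: 12.9
tcp_pos: [0.5484, 0.2941, 0.2026]
orientation: [-1.201, -1.223, 1.222]
wrist_force: [0.2, -0.2, -1.0]
width: 0.099
time: 13.4
tcp_pos: [0.5481, 0.294, 0.2176]
orientation: [-1.2, -1.221, 1.224]
wrist_force: [0.3, -0.3, -1.0]
width: 0.092
t 13.40 tcp [0.5481 0.294  0.2176] yaw 91.03 tilt [-1.7e-03 -6.0e-04 -1.0e+00] F [ 0.3 -0.3 -1. ] w 0.092
need shares xyz [-0.8349  0.0923 -0.0982] twist 0.4430 dist 0.254
```

```bash
python3 -m jog '[[[-0.15,0,-0.02,0.1,0],[-0.31,0,-0.04,0.25,0],[-0.47,0,-0.06,0.4,0],[-0.62,0,-0.08,0.44,0],[-0.74,0,-0.09,0.44,0]]]'
python3 -m jog '[[[-0.01,0,0,0,0],[-0.01,0,0,0,0],[-0.01,0,0,0,0],[-0.01,0,0,0,0],[-0.01,0,0,0,0]]]'
python3 go.py 0.582 0.0441 0.19 71.1
```

```text
time: 13.9
tcp_pos: [0.5794, 0.0703, 0.2181]
orientation: [-1.347, -0.962, 0.964]
wrist_force: [0.3, 0.4, -0.6]
width: 0.093
time: 14.4
tcp_pos: [0.5784, 0.0709, 0.2186]
orientation: [-1.346, -0.966, 0.966]
wrist_force: [-0.1, -0.1, -1.9]
width: 0.095
t 14.40 tcp [0.5784 0.0709 0.2186] yaw 71.32 tilt [-1.e-04  1.e-04 -1.e+00] F [-0.1 -0.1 -1.9] w 0.095
need shares xyz [-0.0808  0.0954 -0.0399] twist 0.0049 dist 0.039
```

```bash
python3 -m jog '[[[-0.04,0,-0.02,0.005,0],[-0.08,0.03,-0.04,0.005,0],[-0.08,0.07,-0.04,0.005,0],[-0.08,0.12,-0.04,0.005,0],[-0.08,0.14,-0.04,0.005,0]]]'
python3 -m jog '[[[0,0,0,0,0],[0,0,0,0,0],[0,0,0,0,0],[0,0,0,0,0],[0,0,0,0,0]]]'
python3 go.py 0.582 0.0441 0.14 71.1
python3 - <<'E'
from h import *
p,d,c=snap('wrist'); np.savez('pics/w7.npz',p=p,d=d,**c); p2,d2,c2=snap('side'); np.savez('pics/s7.npz',p=p2,d=d2,**c2)
u,v=project(c2,[[.582,.0441,.12]])[0].astype(int)
a=cv2.resize(p2[v-45:v+45,u-60:u+60,::-1],None,fx=5,fy=5,interpolation=cv2.INTER_CUBIC)
b=p[90:390,180:480,::-1]; b=cv2.resize(b,None,fx=.667*1,fy=.667)
cv2.imwrite('pics/c7.png',cv2.convertScaleAbs(np.hstack([a,cv2.resize(p[150:390,260:370,::-1],(200,450))]),alpha=1.5)); print(u,v)
E
```

```text
time: 14.9
tcp_pos: [0.5816, 0.0424, 0.1749]
orientation: [-1.347, -0.96, 0.962]
wrist_force: [-0.1, -0.1, -0.3]
width: 0.095
time: 15.4
tcp_pos: [0.5824, 0.0433, 0.177]
orientation: [-1.348, -0.962, 0.961]
wrist_force: [-0.1, 0.5, -1.0]
width: 0.097
t 15.40 tcp [0.5824 0.0433 0.177 ] yaw 71.02 tilt [ 6.e-04 -1.e-04 -1.e+00] F [-0.1  0.5 -1. ] w 0.097
need shares xyz [0.002  0.1233 0.002 ] twist -0.0018 dist 0.037
317 158
```

View pics/c7.png

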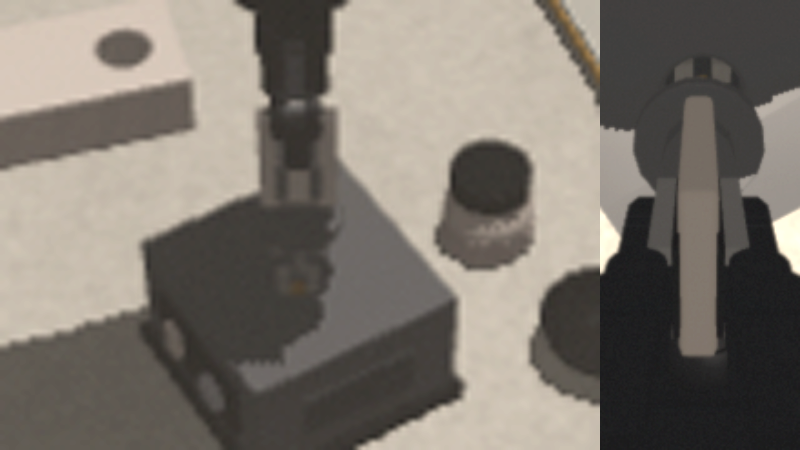

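The side view shows the paddle held upright over the well, and the stand hole is empty. In the wrist view the blade is centred between the pads, with the flange around it. I fit the blade and flange positions from depth.

```bash
python3 - <<'E'
from h import *
from scipy.optimize import least_squares
f=np.load('pics/w7.npz'); c={k:f[k] for k in('fx','fy','cx','cy','dist','rvec','tvec')}
W=cloud(c,f['d']); near=np.hypot(W[...,0]-.582,W[...,1]-.044)<.045; z=W[...,2]
top=near&(z>.19)&(z<.225)
m=np.zeros(z.shape,bool); m[190:342,295:325]=top[190:342,295:325]&(f['p'][190:342,295:325].sum(2)>160)
for b in blobs(m,100): print('blade',b.sum(),np.median(z[b]),rect(W[b][:,:2]))
fl=near&(z>.129)&(z<.139); Q=W[fl]; print('flange',len(Q),np.median(Q[:,2]))
hull=cv2.convexHull(Q[:,:2].astype(np.float32))[:,0]; 
for cc in [hull]:
    r=least_squares(lambda s:np.hypot(cc[:,0]-s[0],cc[:,1]-s[1])-.023,[.582,.044],loss='soft_l1',f_scale=.0005); print('circle',r.x, (np.abs(r.fun)*1000).round(1))
v,u=np.nonzero(fl); print(u.min(),u.max(),v.min(),v.max())
E
```

```text
blade 2205 0.21008753810630443 [5.826000e-01 4.200000e-02 4.270000e-02 9.000000e-03 1.617488e+02]
blade 154 0.2040784265054337 [5.71400e-01 3.88000e-02 4.00000e-03 2.50000e-03 2.53092e+01]
flange 2053 0.13433278750173572
circle [0.5828197  0.04186133] [0.5 0.1 0.5 0.4 0.2 0.2 0.4 0.3 0.  0.2 0.  0.  0.1 0.2 0.2 0.  0.2 0.1
 0.2 0.2 0.1 0.  0.1 0.2 0.1 0.2 0.1 0.2 0.1 0.4 0.2 0.1 0.4 0.4 0.3 0.7]
278 349 191 251
```

```bash
python3 - <<'E'
from h import *
f=np.load('pics/w7.npz'); c={k:f[k] for k in('fx','fy','cx','cy','dist','rvec','tvec')}
cr=f['p'][165:215,275:355,::-1]
a=cv2.convertScaleAbs(cv2.resize(cr,None,fx=10,fy=10,interpolation=cv2.INTER_CUBIC),alpha=3)
cv2.imwrite('pics/c8.png',a)
# predicted tooth centres/rim for socket at nominal
t=np.radians(71.1); Rm=np.array([[np.cos(t),-np.sin(t)],[np.sin(t),np.cos(t)]])
for dx,dy in((0,0),(-.0003,-.0014)):
    P=[[*(np.array([.582+dx,.0441+dy])+Rm@np.array([sx,sy])*.00825),.075] for sx in(-1,1) for sy in(-1,1)]
    print(((project(c,P)-[275,165])*10+4.5).round(0).tolist())
E
```

```text
[[314.0, 440.0], [313.0, 243.0], [518.0, 440.0], [520.0, 243.0]]
[[297.0, 442.0], [295.0, 245.0], [500.0, 442.0], [502.0, 245.0]]
```

View pics/c8.png

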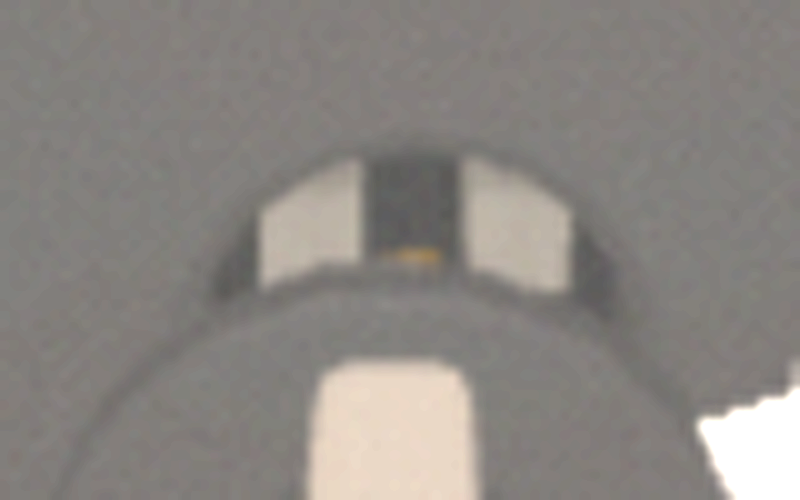

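The teeth appear at crop columns 311 and 518, with the slot centre at 415. That matches the socket position I measured before. In the same image the paddle sits about 1.9 mm low along the jaw direction, so I shift it and start down.

```bash
python3 -m jog '[[[0.006,0,0.004,0.008,0],[0.006,0,0.004,0.008,0],[0.006,0,0.004,0.008,0],[0.006,0,0.004,0.008,0],[0.006,0,0.004,0.008,0]]]'
python3 go.py 0.5817 0.0455 0.155 71
python3 - <<'E'
from h import *
p,d,c=snap('wrist'); np.savez('pics/w9.npz',p=p,d=d,**c)
W=cloud(c,d); z=W[...,2]
m=np.zeros(z.shape,bool); m[190:342,295:325]=((z>.19)&(z<.225))[190:342,295:325]&(p[190:342,295:325].sum(2)>160)
for b in blobs(m,400): print('blade',b.sum(),np.median(z[b]),rect(W[b][:,:2]))
g=p[165:215,275:355].astype(int).sum(2); print(g[24,20:65])
E
```

```text
time: 16.0
tcp_pos: [0.5816, 0.0454, 0.1767]
orientation: [-1.35, -0.957, 0.957]
wrist_force: [0.7, -0.5, -1.6]
width: 0.092
t 16.00 tcp [0.5816 0.0454 0.1767] yaw 70.65 tilt [-0.  0. -1.] F [ 0.7 -0.5 -1.6] w 0.092
need shares xyz [ 0.0004  0.0722 -0.0001] twist -0.0077 dist 0.022
blade 2202 0.20974609683056233 [5.819000e-01 4.390000e-02 4.260000e-02 9.000000e-03 1.607442e+02]
[120 120 111 125 172 180 179 179 175 179 178 179 179 169 121 100  96  97
  94  97  95  94  97 104 148 176 179 179 179 179 177 179 179 176 155 112
 111 117 118 125 128 128 127 128 126]
```

```bash
python3 -m jog '[[[0,0.03,0,0,0],[0,0.05,0,0,0],[0,0.065,0,0,0],[0,0.078,0,0,0],[0,0.078,0,0,0]]]'
python3 go.py 0.5816 0.0454 0.1365 70.7
python3 -m jog '[[[0,0.005,0,0,0],[0,0.01,0,0,0],[0,0.015,0,0,0],[0,0.02,0,0,0],[0,0.025,0,0,0]]]'
python3 go.py 0.5816 0.0454 0.1365 70.7
```

```text
time: 16.55
tcp_pos: [0.5814, 0.0454, 0.1526]
orientation: [-1.35, -0.956, 0.957]
wrist_force: [0.6, -0.2, -1.2]
width: 0.096
t 16.55 tcp [0.5814 0.0454 0.1526] yaw 70.65 tilt [-1.e-03  1.e-04 -1.e+00] F [ 0.6 -0.2 -1.2] w 0.096
need shares xyz [ 0.0003  0.0537 -0.0008] twist -0.0011 dist 0.016
time: 17.05
tcp_pos: [0.5817, 0.0454, 0.1458]
orientation: [-1.35, -0.957, 0.957]
wrist_force: [-1.2, 0.8, 2.8]
width: 0.094
t 17.05 tcp [0.5817 0.0454 0.1458] yaw 70.65 tilt [ 4.e-04 -0.e+00 -1.e+00] F [-1.2  0.8  2.8] w 0.094
need shares xyz [-0.0001  0.0311  0.0005] twist -0.0011 dist 0.009
```

It is past the unmeshed stop (0.1505) with only 3 N, so the wings are in the slots. Continue gently.

```bash
python3 -m jog '[[[0,0.006,0,0,0],[0,0.012,0,0,0],[0,0.018,0,0,0],[0,0.023,0,0,0],[0,0.025,0,0,0]]]'
python3 -m jog '[[[0,0.003,0,0,0],[0,0.006,0,0,0],[0,0.008,0,0,0],[0,0.01,0,0,0],[0,0.01,0,0,0]]]'
python3 go.py 0.5816 0.0454 0.1365 70.7
```

```text
time: 17.55
tcp_pos: [0.5818, 0.0454, 0.1383]
orientation: [-1.351, -0.957, 0.957]
wrist_force: [-0.1, -0.2, 5.7]
width: 0.094
time: 18.05
tcp_pos: [0.5819, 0.0454, 0.1365]
orientation: [-1.351, -0.958, 0.956]
wrist_force: [-5.4, 1.3, 19.1]
width: 0.095
t 18.05 tcp [0.5819 0.0454 0.1365] yaw 70.65 tilt [ 1.7e-03 -1.0e-04 -1.0e+00] F [-5.4  1.3 19.1] w 0.095
need shares xyz [-0.0004 -0.      0.0009] twist -0.0010 dist 0.000
```

Force rises to 19 N at exactly the home height. I press slightly more, let it settle and check.

```bash
python3 -m jog '[[[0,0.002,0,0,0],[0,0.002,0,0,0],[0,0.002,0,0,0],[0,0.002,0,0,0],[0,0.002,0,0,0]]]' 80
python3 go.py 0.5816 0.0454 0.1365 70.7
python3 - <<'E'
from h import *
p,d,c=snap('wrist','w10'); p2,d2,c2=snap('side','s10'); p3,d3,c3=snap('top','t10')
W=cloud(c,d); r=np.hypot(W[...,0]-.582,W[...,1]-.044)
z=W[...,2]; q=z[(r<.022)&(z<.11)&(z>.07)]; print('flange top',len(q),np.percentile(q,[10,50,90]).round(4)); q=z[(r>.03)&(r<.06)&(z>.07)&(z<.1)]; print('deck',np.median(q).round(4))
m=np.zeros(z.shape,bool); m[190:342,295:325]=((z>.155)&(z<.18))[190:342,295:325]&(p[190:342,295:325].sum(2)>160)
for b in blobs(m,400): print('blade',b.sum(),np.median(z[b]),rect(W[b][:,:2]))
u,v=project(c2,[[.582,.0441,.10]])[0].astype(int)
a=cv2.resize(p2[v-45:v+45,u-60:u+60,::-1],(480,360),interpolation=cv2.INTER_CUBIC)
b=cv2.resize(p2[230:350,250:410,::-1],(320,240))
o=np.zeros((360,800,3),np.uint8); o[:,:480]=a; o[:240,480:]=b; cv2.imwrite('pics/c11.png',cv2.convertScaleAbs(o,alpha=1.5))
s=sensors.state(); print(s['wrist_force'],s['tcp_pos'],s['moment'])
E
```

```text
time: 18.55
tcp_pos: [0.5819, 0.0455, 0.1364]
orientation: [-1.352, -0.959, 0.956]
wrist_force: [-8.8, 1.1, 27.0]
width: 0.092
t 18.55 tcp [0.5819 0.0455 0.1364] yaw 70.66 tilt [ 2.2e-03 -1.0e-04 -1.0e+00] F [-8.8  1.1 27. ] w 0.092
need shares xyz [-0.0005 -0.0002  0.0009] twist -0.0009 dist 0.000
flange top 2303 [0.0932 0.0941 0.1058]
deck 0.0859
blade 2118 0.16963734719087845 [5.819000e-01 4.330000e-02 4.250000e-02 1.030000e-02 1.608417e+02]
[-7.67928716  0.77536442 27.63384425] [0.58192678 0.04547083 0.13646696] [ 0.10013194  1.75504792 -0.08108853]
```

View pics/c11.png

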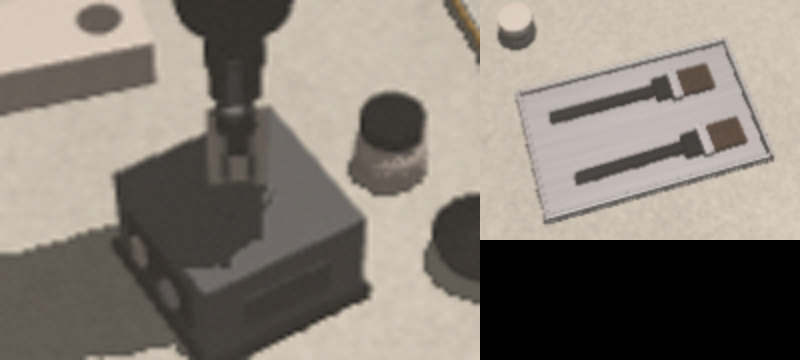

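The flange top measures 8.2 mm above the deck for an 8 mm flange, the hold force is a steady 27 N, and both brushes lie parallel in the tray. I hand the job in.

```bash
python3 -c "
from cell import ticket
print(ticket.close_job())"
```

```text
the job is handed in; nothing more can be done
None
```

I laid the tint brush in the tray, meshed the paddle with the socket and pushed it home. I handed the job in at about 18.7 s, with the arm still holding the paddle down.

- **Brush:** It lies flat in the tray's free half, parallel to the brush already there within about 1°, with its bristles pointing the same way. I set it down at about 12 N contact force before releasing it.
- **Paddle:** I turned it to the socket angle of about 71°. It went past the unmeshed stop at only 3 N and came to rest at the home height, where the force rose. The last depth check put the flange top 8.2 mm above the deck, against a flange thickness of 8 mm, so it is flush.
- **Hold:** The downward push is a steady 27 N, with an 80 N grip. There is also a side force of about 8 N at the wrist.
- **Disagreement:** The wrist camera and the arm's own position differed by about 1.5 mm for the held paddle. I lined the paddle up with the socket as seen in the same image, and it meshed on the first try.
- **Other things:** I touched nothing else. I did not measure the whisk, jar, bottle, bowl and tub again at the end.

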